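Check a hub axle with the straightedge

TASK

Check the wheel axle for straightness: lay it (do not drop it) from the blue parts tray into the pair of steel V-blocks, level and about centred, and let go of it. Then lift the lid of the gauge case up to upright or further, leave it open, and draw out the straightedge that lies under it. Hold the straightedge level, knife edge down, centred along the top of the axle with the edge about a centimetre above it and touching nothing, and finish while still holding it there; leave the other things on the bench where they are.

Things in the scene. Friction and masses are not known exactly. Their poses are not given: they have to be found in the camera images.
- axle_center (a point): Middle, on its axis, of the loose steel hub axle: a round bar 176 mm long (y), 10 mm in diameter, about 0.1 kg. It starts in two saddles, 62 mm to either side of its middle, of the blue parts tray (110 x 200 mm), its axis 27 mm above the bench and 24 mm above the tray's floor; the middle 110 mm are free for the fingers.
- v_seat (a point): The place for the axle in the V-blocks: where the axle's centre is when it lies in both V's, midway between the blocks, 44 mm above the bench; y runs along the seated axle, z up.
- stand: The two steel V-blocks, each 24 mm along y, 48 mm wide, top 48 mm above the bench, 110 mm apart centre to centre, on a dark plate 180 (y) x 75 x 8 mm fixed to the bench. Origin: centre of the plate's underside. The 90 degree V's are 22 mm wide at the top, 11 mm deep: a seated axle's top is 1 mm above the blocks. 86 mm between the blocks are free.
- case: Gauge case, fixed: black base 134 (x) x 196 (y) x 36 mm high, walls 5 mm, grey lid 26 mm high. Origin: centre of its underside; hinge on its +x side, lift tab near its -x (front) side. Inside, the straightedge stands in foam slots along y, 20 mm in front of the middle; a feeler gauge set (104 x 22 x 12 mm) lies on the floor 38 mm behind the middle and stays there.
- lid (a joint): Angle of the case's lid: 0 shut (it may start ajar by up to 0.08), 1.57 upright, at most 1.95 (leaning back). Its stiff hinge keeps it at any angle where it is left; lifting it takes about 4 N at the tab.
- lid_hinge (a point): Point on the lid's hinge axis, middle of its length, at the top of the case's rear wall, 36 mm above the bench. Its axes turn with the lid; y is the hinge axis.
- lid_tab (a point): Grip point of the black lift tab on the lid: a flat-cheeked lug 14 mm thick (y), 26 mm long (x), 38 mm tall; this point is its centre 25 mm above the lid's top face. With the lid shut it is 107 mm in front of (-x) and 51 mm above lid_hinge; as the lid opens it goes up and over towards the case's +x side, turning about the hinge axis.
- edge_grip (a point): Centre of the black grip, 88 (y) x 14 (x) x 22 mm high, of the loose knife-edge straightedge (about 0.24 kg). Steel blade 150 (y) x 8 x 32 mm high, 38 mm with the grip; z points from the knife edge to the back (up as stored). Hidden under the lid at first, then 37 mm above the bench, 25 mm free on both sides. Slots hold only its ends, 14 mm deep, 2 mm wider than the blade.
- edge_mid (a point): Middle of the straightedge's knife edge (its lowest line, 27 mm below edge_grip); y along the edge, z as for edge_grip.
Things that resemble listed ones, but are neither listed nor needed, are in the scene too. Of the things that look like the case, the larger one is meant.

How it is judged:
By the outcome, as a careful person would: the job done as asked, in the order asked, and still so for the second after the job is handed in, while the arm keeps its last pose, push and grip.
It also fails if it takes over 72 s, if anything falls off the work surface, if the arm or the gripper's body presses on something with over 40 N, if the wrist force passes 120 N, or if a joint passes its speed limit or range.

ROBOT

A 6-joint arm with a two-finger parallel gripper is mounted at the origin on the work surface. World frame = base frame: x ahead of the robot, y to its left, z up, the work surface at z = 0. Lengths are in m, angles in rad, forces in N, time in s.
With the tool pointing down it reaches from about 0.35 to 0.975 m from the base axis. Payload 4.9 kg.
Tool frame: the origin (TCP) lies between the finger pads; the fingertips stand 19 mm ahead of it and the grasp point (between the pads) is the TCP; z points along the fingers, y is the direction in which the jaws open and shut (so a half turn about z gives the same grasp; the last joint's range is limited). The gripper opens to 85 mm and grips with 20 to 120 N. Pads are 22 mm wide; open, the fingers measure 114 mm over their backs; the gripper's body (76 mm by 85 mm) begins 54 mm behind the grasp point. The pads swing forward as they close: fully open they stand 13 mm farther back than shut.
Start: joints at [0.983, 0.053, 1.613, -0, 1.476, -0.119], TCP at [0.282, 0.558, 0.25] pointing down, gripper open.
Joint ranges: [-3.01, 3.01], [-1.01, 2.22], [0.06, 2.58], [-1.02, 4.17], [0.09, 2.62], [-3.14, 3.14]. Speed limits (rad/s): [2.57, 2.57, 3.14, 3.14, 3.14, 3.14].

INTERFACE

Orientations are given as a unit quaternion [w, x, y, z].
In Python, from plant import state, grab_frame, calibration, job_done gives the robot as it stands. The module is installed in compiled form; this text tells all that it offers.
- The arm moves only by the tool servo_tool, never from a script. Its argument "deltas" is a list that holds one entry, the list of rows, each a list of 5 numbers: the finger opening in mm, from 0 to 85.4, then the shift along the world's x, y, z in mm, then the turn about the world's z in units of 6 degrees (1.0 is 6 degrees). A call has 1 to 5 rows; each row is the pose to reach, as a shift and turn from the pose commanded when the call began; what a row does not reach only later rows make up. A row lasts 1/8 s, in which the tool goes at most 62.5 mm and 10.7 degrees, less where a joint would pass 70% of its speed; a pose out of reach is approached as far as the arm can. A call with a gripper value outside its range is refused whole. The fingers move at their own pace and stop on an object; the grip force is fixed at half the most. Time passes only in rows, so rows that repeat a pose let the fingers close. It gives the time, the measured TCP pose, the force and the opening at its end, in the units of the state.
- state(): the state, without advancing time (a new reading comes with each control period).
- grab_frame(name): name is "scene" or "side" or "wrist"; returns the picture (400x640x3 uint8, red, green, blue); there is no depth.
- calibration(name): a dict with "intrinsics" (3x3 intrinsics, pixels), "world_from_camera" (4x4, takes a point from camera to world coordinates). Camera axes: x right, y down, z forward; pixel columns grow to the right and rows downward; lengths in m; the calibration is good to about 2 mm. A picture is of the moment at which its call begins: read the wrist's pose just before it. calibration takes no time and is no camera call; for the wrist camera it gives the pose at the moment of the call.
- job_done(): hands the job in, once; it reports no verdict.
The state is a dict: "time": time; "joint_pos": joint angles; "joint_vel": joint speeds; "joint_efforts": joint torques, N m; "tool_pos": TCP position; "tool_rot": TCP orientation; "contact_force": force on the tool from outside, world axes, zero at the start; "ft_torque": the same for the moment, N m; "gripper_width": opening from 0.0 (shut) to 1.0 (fully open).
Only numpy, scipy, OpenCV 4.12 (cv2) and the standard library are available. Lean on these libraries where they do the work, as an engineer would, in place of code of your own. Each camera call takes 0.05 s, during which the arm holds its last target.

## Working session

There is one attempt and no reset: what is moved stays moved. The work goes in short steps, Python scripts to look and compute and a tool call to move; the robot and the scene stay as the last step left them, time stands still between calls to the robot, and variables do not carry over. Pictures are saved under pics/ and viewed, and the job is handed in when it is done.

Besides the shell and the picture viewer there is one more tool, called after ">>>" as name([rows], argument=value, ...), one row to a line, values as JSON. servo_tool: Moves the arm, as the interface text tells. Its arguments: {"type":"object","properties":{"deltas":{"type":"array","items":{"type":"array","items":{"type":"array","items":{"type":"number"}}}}},"required":["deltas"]}

```bash
mkdir -p pics
cat > h.py <<'E'
import numpy as np, cv2
from plant import state, grab_frame, calibration, job_done
def snap(name,fn):
    c=calibration(name); im=grab_frame(name); cv2.imwrite('pics/'+fn,im[:,:,::-1]); np.savez('pics/'+fn[:-4],K=c['intrinsics'],T=c['world_from_camera'],im=im)
    return im,c
def px2w(fn,u,v,z):
    d=np.load('pics/'+fn+'.npz'); K,T=d['K'],d['T']
    r=T[:3,:3]@np.linalg.solve(K,np.array([u,v,1.]));o=T[:3,3]
    return o+r*(z-o[2])/r[2]
def w2px(fn,p):
    d=np.load('pics/'+fn+'.npz'); K,T=d['K'],d['T']
    q=K@(np.linalg.inv(T)@np.append(p,1))[:3]; return q[:2]/q[2]
E
python3 - <<'E'
from h import *
s=state();print(s['time'],s['tool_pos'],s['tool_rot'],s['gripper_width'])
for n in('scene','side','wrist'):
    im,c=snap(n,n+'0.png');print(n,c['world_from_camera'].round(3).tolist(),c['intrinsics'].round(1).tolist())
E
```

```text
0.0 [0.28204572 0.55708506 0.24907274] [-3.76003254e-04  2.32271543e-01  9.72650442e-01 -9.51763882e-04] 0.9957309627590076
scene [[0.662, 0.497, -0.561, 1.018], [0.749, -0.435, 0.5, -0.515], [0.005, -0.751, -0.66, 0.759], [0.0, 0.0, 0.0, 1.0]] [[516.5, 0.0, 325.7], [0.0, 516.5, 196.0], [0.0, 0.0, 1.0]]
side [[0.943, -0.171, 0.286, 0.081], [-0.333, -0.476, 0.814, -0.914], [-0.003, -0.863, -0.506, 0.668], [0.0, 0.0, 0.0, 1.0]] [[516.7, 0.0, 326.0], [0.0, 516.7, 201.1], [0.0, 0.0, 1.0]]
wrist [[0.452, 0.862, 0.23, 0.224], [0.892, -0.436, -0.119, 0.588], [-0.003, 0.259, -0.966, 0.373], [0.0, 0.0, 0.0, 1.0]] [[311.4, 0.0, 320.2], [0.0, 311.4, 199.5], [0.0, 0.0, 1.0]]
```

View pics/scene0.png

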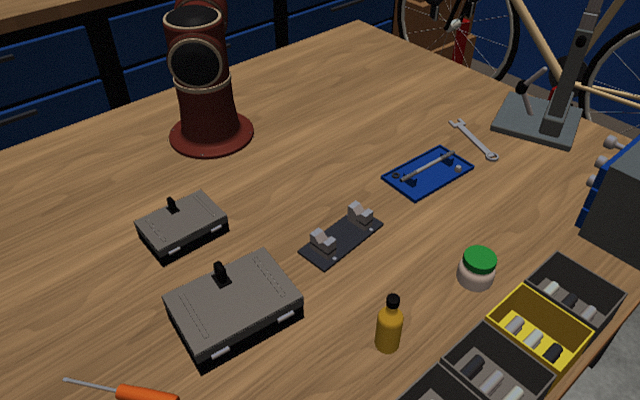

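View pics/side0.png

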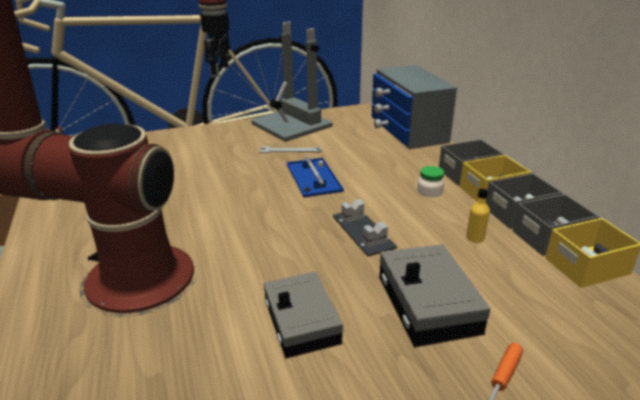

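View pics/wrist0.png

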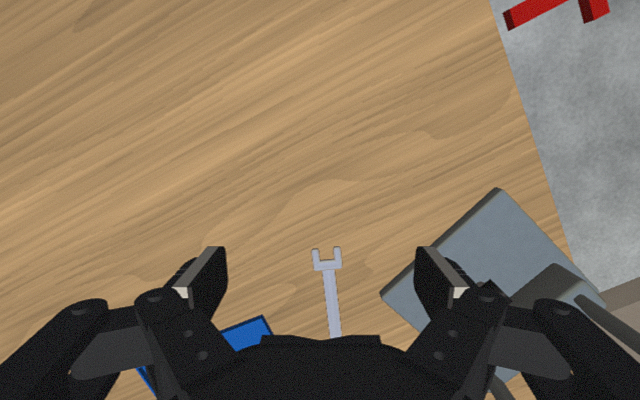

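Run:
```python
from h import *
im=cv2.imread('pics/scene0.png')
a=cv2.resize(im[140:205,370:480],None,fx=7,fy=7,interpolation=cv2.INTER_CUBIC);cv2.imwrite('pics/c1.png',a)
a=cv2.resize(im[195:275,290:390],None,fx=7,fy=7,interpolation=cv2.INTER_CUBIC);cv2.imwrite('pics/c2.png',a)
a=cv2.resize(im[240:375,155:310],None,fx=4.4,fy=4.4,interpolation=cv2.INTER_CUBIC);cv2.imwrite('pics/c3.png',a)
```

```text
(no output)
```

View pics/c1.png

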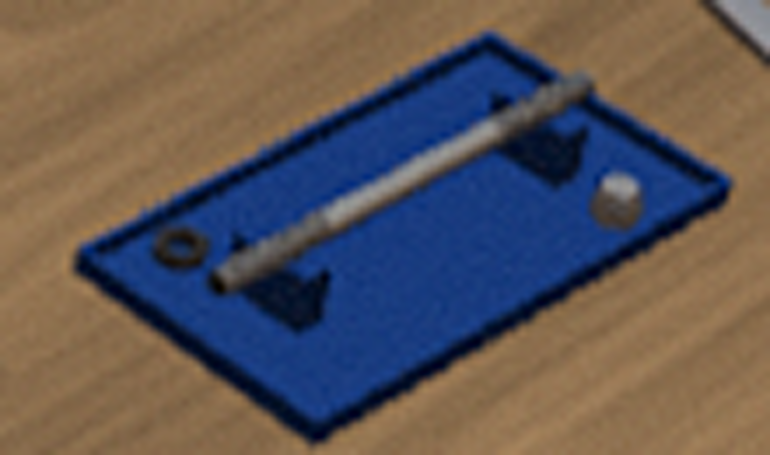

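View pics/c2.png

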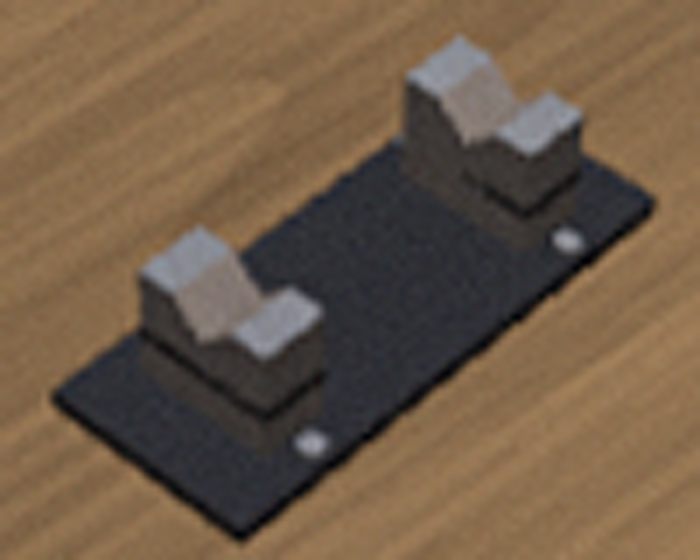

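View pics/c3.png

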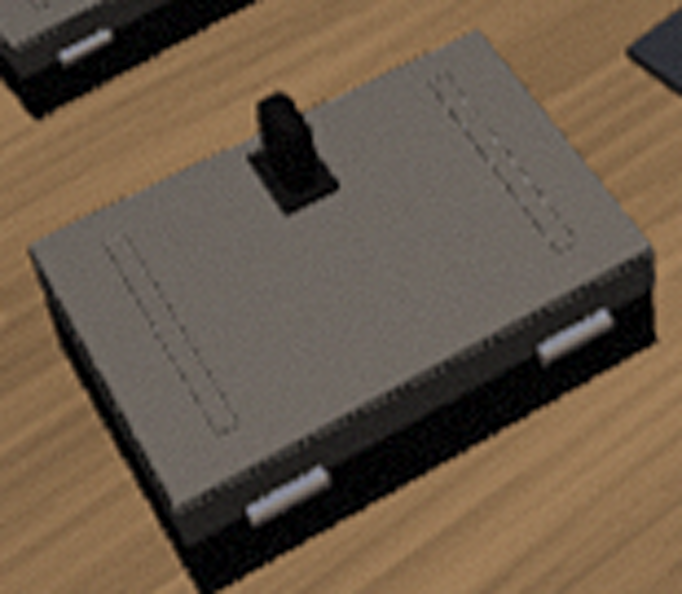

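Run:
```python
from h import *
def f(pts,s,o,z):
    r=[px2w('scene0',(u+.5)/s-.5+o[0],(v+.5)/s-.5+o[1],z) for u,v in pts]
    for p in r: print((p*1000).round(1))
    return np.array(r)
def yaw(d): return np.degrees(np.arctan2(-d[0],d[1]))
print('axle');a=f([(222,278),(586,88)],7,(370,140),.027);d=a[1]-a[0];print(np.linalg.norm(d),a.mean(0),yaw(d))
print('tray');a=f([(78,262),(490,40),(728,190),(316,437)],7,(370,140),.01)
print('plate');a=f([(52,395),(655,203),(240,535)],7,(290,195),.008);d=a[1]-a[2];print((a[0]+a[1])/2,np.linalg.norm(d),yaw(d),np.linalg.norm(a[0]-a[2]))
print('blocks: left/top/right/bottom outer corners');
b1=f([(142,270),(200,228),(322,308),(265,358)],7,(290,195),.048);b2=f([(407,78),(460,38),(582,116),(525,154)],7,(290,195),.048)
d=b2.mean(0)-b1.mean(0);print((b2.mean(0)+b1.mean(0))/2,np.linalg.norm(d),yaw(d))
print('lid')
c=f([(35,247),(478,30),(652,248),(175,510)],4.4,(155,240),.062);print(c.mean(0));
for i,j in((0,1),(3,2)):d=c[j]-c[i];print(np.linalg.norm(d),yaw(d))
print('base bottom');f([(205,592),(655,342)],4.4,(155,240),0.0)
print('tab top');f([(272,98)],4.4,(155,240),.10)
```

```text
axle
[465.  203.9  27. ]
[477.8 372.9  27. ]
0.16953850233117887 [0.47139997 0.28840232 0.027     ] -4.3205285910433755
tray
[415.5 191.1  10. ]
[425.  390.8  10. ]
[532.7 383.4  10. ]
[523.8 184.8  10. ]
plate
[465.6 -96.8   8. ]
[523.8  86.3   8. ]
[538.7 -90.9   8. ]
[ 0.4947004 -0.0052836  0.008    ] 0.17781954156148533 4.834712566835123 0.07334160325210666
blocks: left/top/right/bottom outer corners
[475.3 -71.2  48. ]
[473.4 -48.4  48. ]
[518.7 -43.6  48. ]
[522.3 -67.7  48. ]
[466.3  37.6  48. ]
[463.8  61.4  48. ]
[511.3  64.4  48. ]
[511.8  40.8  48. ]
[ 0.4928613  -0.00333924  0.048     ] 0.10913409266260218 4.787175175263093
lid
[ 435.8 -359.7   62. ]
[ 455.7 -166.4   62. ]
[ 590.8 -183.8   62. ]
[ 568.9 -377.9   62. ]
[ 0.51279345 -0.27195102  0.062     ]
0.19434913271516605 -5.8793536167834475
0.19537118427190103 -6.429142014630599
base bottom
[ 565.3 -374.9    0. ]
[ 589.5 -183.1    0. ]
tab top
[ 463.1 -265.7  100. ]
```

The things that could be mistaken for what I need, by scene pixel:
- **Axle:** bar in the blue tray at (427,168). The wrench at (474,140) and the screwdriver at (120,390) are not it.
- **Case:** the large one at (233,305), not the small one at (182,225).
- **Stand:** the only one is at (341,238).

The crops fit this choice. The lid measures 195 mm, the plate 178 mm and the V spacing 109 mm. I'm moving to look at the axle from above.

>>> servo_tool([
  [[85,25,-50,0,-1.6],[85,52,-98,0,-3.2],[85,78,-147,0,-4.8],[85,104,-196,0,-6.4],[85,130,-245,0,-8.0]],
])

```text
time: 0.78
tool_pos: [0.4128, 0.3109, 0.25]
tool_rot: [0.0, 0.61, 0.793, -0.0]
contact_force: [1.0, 0.3, 0.7]
gripper_width: 0.992
```

>>> servo_tool([
  [[60,25,-50,0,-1.6],[60,50,-98,0,-3.2],[60,59,-112,0,-3.2],[60,59,-112,0,-3.2]],
])

```text
time: 1.27
tool_pos: [0.4715, 0.2001, 0.25]
tool_rot: [-0.0, 0.732, 0.681, -0.0]
contact_force: [-0.1, 0.8, -0.5]
gripper_width: 0.703
```

Run:
```python
from h import *
snap('wrist','w1.png')
s=state();print(s['time'],s['tool_pos'],s['tool_rot'],s['gripper_width'],s['contact_force'])
```

```text
1.325 [0.47111992 0.20097043 0.25006394] [-4.71938142e-04  7.31481699e-01  6.81860904e-01 -1.01086097e-04] 0.703480784835759 [-0.76495902 -0.07557291 -0.22107745]
```

View pics/w1.png

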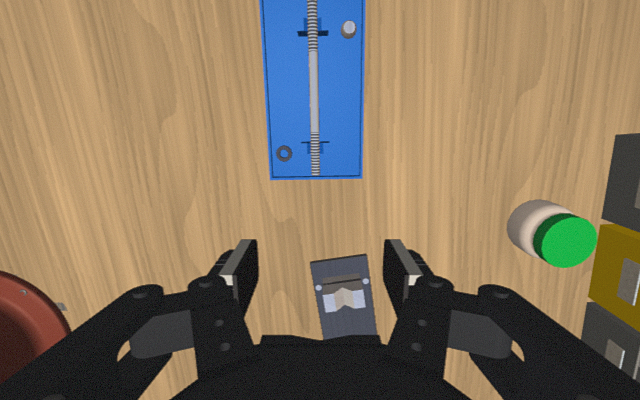

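Run:
```python
from h import *
im=cv2.imread('pics/w1.png')
cv2.imwrite('pics/w1c.png',cv2.resize(im[0:190,250:380],None,fx=3.15,fy=3.15,interpolation=cv2.INTER_CUBIC))
# bar center per row: non-blue pixels
hsv=cv2.cvtColor(im,cv2.COLOR_BGR2HSV)
P=[]
for v in range(3,172,1):
    r=np.where(hsv[v,300:330,1]<110)[0]
    if len(r)>3 and len(r)<16:
        P.append((300+r.mean(),v,len(r)))
P=np.array(P);print(P[::12])
for z in (.027,):
    W=np.array([px2w('w1',u,v,z) for u,v,_ in P]);k=np.polyfit(W[:,1],W[:,0],1);print(k,np.degrees(np.arctan(-k[0])),np.polyval(k,.2884),W[:,1].min(),W[:,1].max())
for p in[(314,176),(315,143),(312,33),(315,148),(312,38)]:print(p,px2w('w1',*p,.027))
```

```text
[[311.5   3.   10. ]
 [312.   15.    9. ]
 [312.   27.    9. ]
 [312.5  39.   10. ]
 [312.5  51.   10. ]
 [313.   63.    9. ]
 [313.   75.    9. ]
 [313.   87.    9. ]
 [314.   99.    9. ]
 [314.  111.    9. ]
 [314.  123.    9. ]
 [314.  135.    9. ]
 [315.  147.    9. ]
 [315.  159.    9. ]
 [315.  171.    9. ]]
[0.05480439 0.45498176] -3.1369219018226997 0.4707873409939227 0.20718176770192387 0.3741451106649075
(314, 176) [0.46463583 0.2015733  0.027     ]
(315, 143) [0.46855335 0.23817337 0.027     ]
(312, 33) [0.47383903 0.34744782 0.027     ]
(315, 148) [0.46814023 0.23274448 0.027     ]
(312, 38) [0.47348041 0.34288622 0.027     ]
```

View pics/w1c.png

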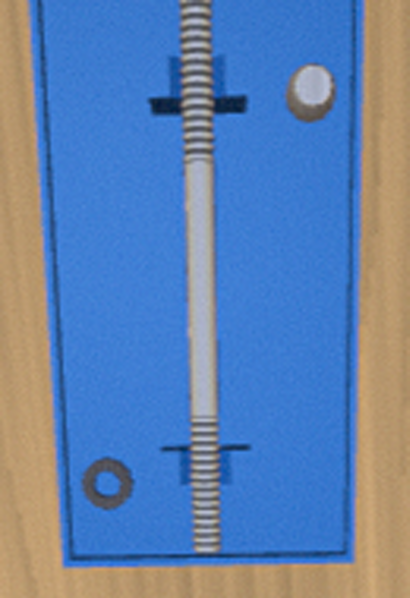

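>>> servo_tool([
  [[45,0,30,-40,0.15],[45,0,60,-80,0.15],[45,0,89.5,-130,0.15],[45,0,89.5,-170,0.15],[45,0,89.5,-170,0.15]],
])

```text
time: 1.95
tool_pos: [0.4673, 0.2905, 0.0762]
tool_rot: [-0.002, 0.725, 0.689, -0.004]
contact_force: [-0.0, 0.7, -0.1]
gripper_width: 0.524
```

Run:
```python
from h import *
snap('wrist','w2.png')
s=state();print(s['time'],s['tool_pos'],s['tool_rot'],s['gripper_width'],s['contact_force'])
```

```text
2.0 [0.46955264 0.29087912 0.07911716] [-7.16186296e-04  7.25459412e-01  6.88262640e-01 -1.63278184e-03] 0.5262374019322362 [ 0.55765975  0.45022308 -0.45658333]
```

View pics/w2.png

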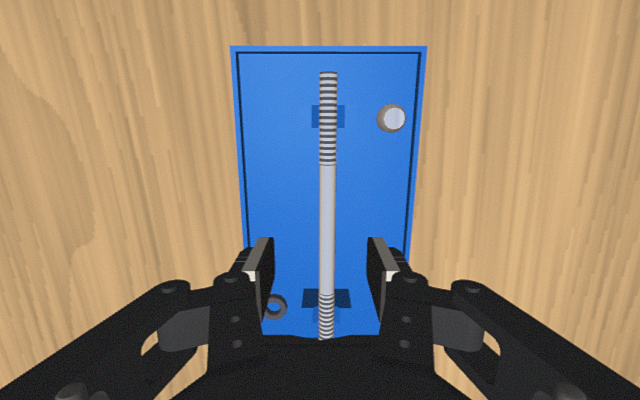

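The wrist view shows both ends: far end at (328,72), smooth section between (328,164) and (326,294).

Run:
```python
from h import *
for p in[(328,72),(328,164),(326,294),(327.5,230)]:print(p,px2w('w2',*p,.027).round(4))
print(w2px('w2',[.4709,.29,.027]))
```

```text
(328, 72) [0.4759 0.3784 0.027 ]
(328, 164) [0.4737 0.3307 0.027 ]
(326, 294) [0.4688 0.2491 0.027 ]
(327.5, 230) [0.4717 0.2917 0.027 ]
[326.34891906 232.72578333]
```

>>> servo_tool([
  [[45,0.3,-0.5,-17,0],[45,0.3,-0.5,-34,0],[45,0.3,-0.5,-51.5,0],[45,0.3,-0.5,-51.5,0],[20,0.3,-0.5,-51.5,0]],
])

```text
time: 2.62
tool_pos: [0.4719, 0.2895, 0.0288]
tool_rot: [0.0, 0.726, 0.687, 0.0]
contact_force: [1.1, 0.5, -0.5]
gripper_width: 0.328
```

>>> servo_tool([
  [[0,0,0,0,0],[0,0,0,0,0],[0,0,0,0,0],[0,0,0,0,0]],
])

```text
time: 3.12
tool_pos: [0.4709, 0.2899, 0.0297]
tool_rot: [-0.001, 0.726, 0.687, -0.001]
contact_force: [-5.7, 0.1, 5.0]
gripper_width: 0.09
```

>>> servo_tool([
  [[0,0,0,0,0],[0,0,0,10,0],[0,0,0,20,0],[0,0,0,30,0],[0,0,0,30,0]],
])

```text
time: 3.75
tool_pos: [0.4728, 0.29, 0.0605]
tool_rot: [0.001, 0.726, 0.687, 0.001]
contact_force: [-0.2, -0.2, -0.8]
gripper_width: 0.092
```

Run:
```python
from h import *
snap('wrist','w3.png');snap('scene','s3.png')
s=state();print(s['time'],s['tool_pos'],s['tool_rot'],s['gripper_width'],s['contact_force'],s['ft_torque'])
im=cv2.imread('pics/s3.png');cv2.imwrite('pics/s3c.png',cv2.resize(im[80:230,340:520],None,fx=4,fy=4))
```

```text
3.85 [0.4717716  0.28952231 0.05898281] [9.64647112e-05 7.26357466e-01 6.87317097e-01 1.75205000e-04] 0.08503959953867063 [-0.0685417  -1.18054928 -1.09983055] [ 0.02891486 -0.01338479  0.03876717]
```

View pics/w3.png

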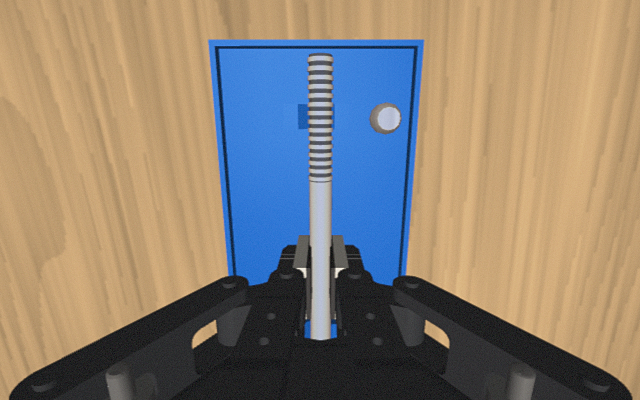

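View pics/s3c.png

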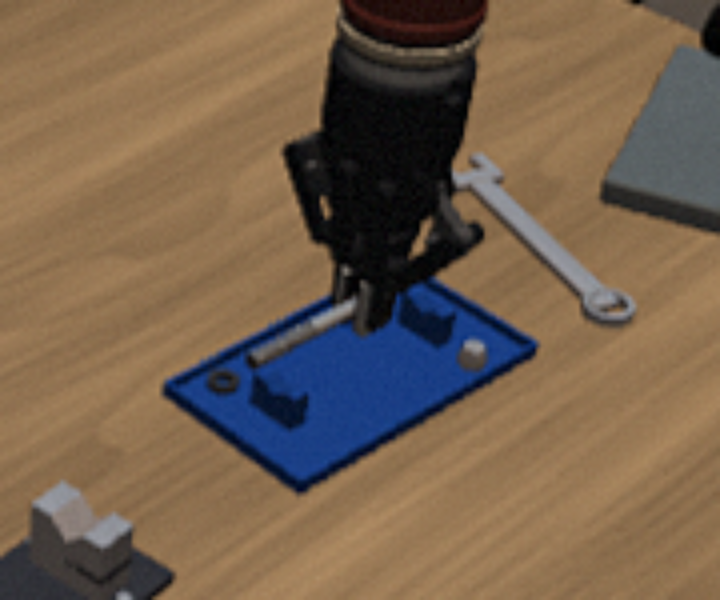

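Axle is held; far end top at (320,55). Checking its level and preparing the approach to the stand.

Run:
```python
from h import *
for z in(.05,.054,.058,.062):
  print(z,w2px('w3',[.4718+.0048,.2899+.0877,z]),w2px('w3',[.4718+.0048*.49,.2899+.0877*.49,z]))
for n in('scene','side'):
  im,c=snap(n,n+'3.png')
im=cv2.imread('pics/side3.png');cv2.imwrite('pics/s3d.png',cv2.resize(im[100:270,260:420],None,fx=4,fy=4,interpolation=cv2.INTER_CUBIC))
```

```text
0.05 [316.65079529  60.91093535] [317.01536663 172.26929997]
0.054 [316.55675777  59.13382358] [316.94032476 173.91931937]
0.058 [316.45646114  57.23842795] [316.8607417  175.66919052]
0.062 [316.349259    55.21253252] [316.77619236 177.52826008]
```

View pics/s3d.png

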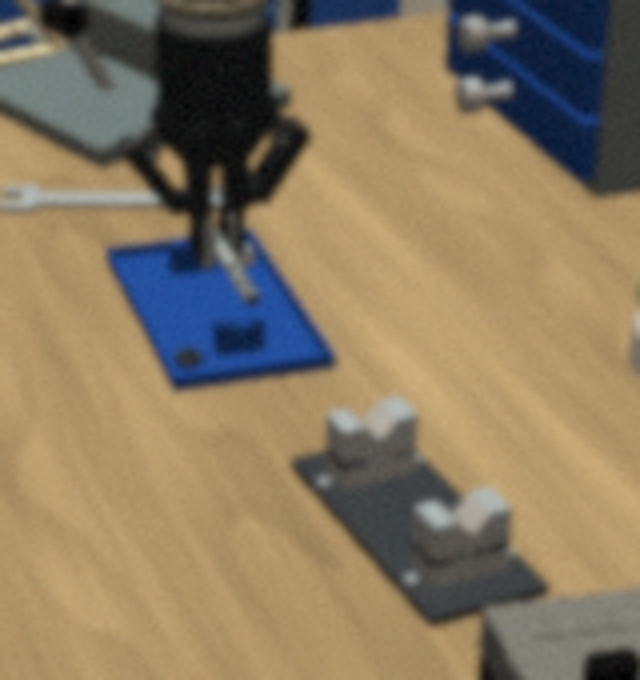

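>>> servo_tool([
  [[0,0,0,35,0],[0,0,-30,80,0],[0,5,-80,120,0.4],[0,10,-135,141,0.8],[0,15,-190,141,1.3]],
])

```text
time: 4.58
tool_pos: [0.4879, 0.0981, 0.2025]
tool_rot: [0.002, 0.677, 0.736, 0.002]
contact_force: [0.9, 0.5, -1.2]
gripper_width: 0.091
```

>>> servo_tool([
  [[0,2,-55,0,0],[0,5,-110,0,0],[0,7,-160,0,0],[0,7,-190,0,0],[0,7,-190,0,0]],
])

```text
time: 5.2
tool_pos: [0.4933, -0.0921, 0.1992]
tool_rot: [-0.0, 0.679, 0.734, -0.0]
contact_force: [0.2, 0.0, -0.9]
gripper_width: 0.091
```

Run:
```python
from h import *
s=state();snap('wrist','w4.png')
print(s['time'],s['tool_pos'],s['tool_rot'],s['gripper_width'],s['contact_force'],s['ft_torque'])
```

```text
5.2 [ 0.49330635 -0.0921101   0.19922255] [-4.86520048e-04  6.79194813e-01  7.33957837e-01 -2.50972768e-04] 0.09104422625873089 [ 0.1505809   0.0180087  -0.90951471] [ 0.05833321 -0.01415139  0.01043203]
```

View pics/w4.png

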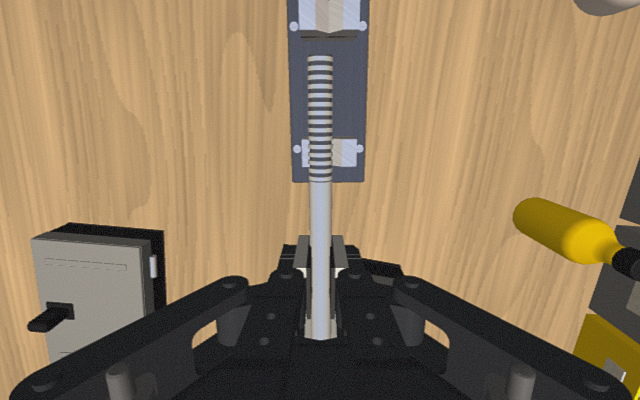

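Run:
```python
from h import *
im=cv2.imread('pics/w4.png');cv2.imwrite('pics/w4c.png',cv2.resize(im[0:195,270:390],None,fx=3,fy=3,interpolation=cv2.INTER_CUBIC))
```

```text
(no output)
```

View pics/w4c.png

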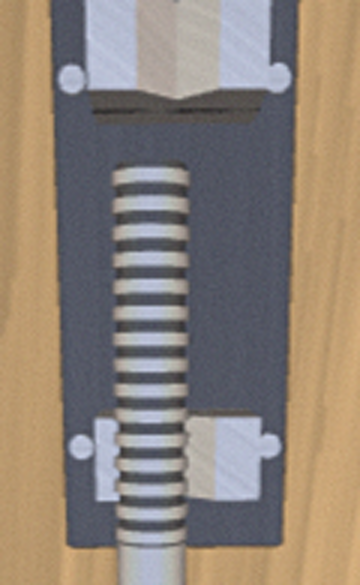

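Run:
```python
from h import *
def P(u,v,z):return px2w('w4',(u+.5)/3-.5+270,(v+.5)/3-.5,z)
b=np.array([P(*p,.048) for p in[(95,418),(261,416),(261,500),(96,501)]]);print(b.round(4),b.mean(0))
f=np.array([P(*p,.048) for p in[(86,90),(270,90)]]);print(f.round(4),f.mean(0))
print('valley far near-end',P(177,98,.037), 'Vedges',P(136,90,.048),P(218,90,.048))
d=f.mean(0)-b[2:].mean(0);print('yaw',np.degrees(np.arctan2(-d[0],d[1])),'dist',np.linalg.norm(d))
yaw=np.arctan2(-d[0],d[1]);e=np.array([-np.sin(yaw),np.cos(yaw)])
print('center',b.mean(0)[:2]+.055*e, f.mean(0)[:2]-.043*e)
q=state()['tool_rot'];print('jaw',np.degrees(np.arctan2(2*q[2]**2-1,2*q[1]*q[2])))
print('scene fit', [px2w('w4',*p,.048)for p in[(315,152)]])
```

```text
[[ 0.4736 -0.0464  0.048 ]
 [ 0.5214 -0.0421  0.048 ]
 [ 0.524  -0.0664  0.048 ]
 [ 0.4754 -0.0705  0.048 ]] [ 0.49857261 -0.05635556  0.048     ]
[[0.4659 0.039  0.048 ]
 [0.5146 0.0427 0.048 ]] [0.4902453  0.04083053 0.048     ]
valley far near-end [0.49019673 0.04148336 0.037     ] Vedges [0.47913479 0.03997368 0.048     ] [0.50083317 0.04164706 0.048     ]
yaw 4.932306981735986 dist 0.1096973650830267
center [ 0.49384378 -0.00155923] [ 0.49394238 -0.00201024]
jaw 4.5275424532408595
scene fit [array([ 0.48621074, -0.05666566,  0.048     ])]
```

>>> servo_tool([
  [[0,0.3,40,-20,0.06],[0,0.3,80,-60,0.06],[0,0.3,87.5,-100,0.06],[0,0.3,87.5,-124.5,0.06],[0,0.3,87.5,-124.5,0.06]],
])

```text
time: 5.88
tool_pos: [0.4916, -0.0013, 0.0727]
tool_rot: [-0.003, 0.675, 0.738, -0.002]
contact_force: [-0.1, -0.8, -0.9]
gripper_width: 0.09
```

Run:
```python
from h import *
s=state();snap('wrist','w5.png');snap('scene','s5.png');snap('side','d5.png')
print(s['time'],s['tool_pos'],s['tool_rot'],s['gripper_width'],s['contact_force'],s['ft_torque'])
s=state();print(s['time'],s['tool_pos'],s['tool_rot'])
a=cv2.imread('pics/s5.png')[150:280,280:410];b=cv2.imread('pics/d5.png')[170:270,310:410]
cv2.imwrite('pics/sd5.png',np.hstack([cv2.resize(a,(400,400),interpolation=2),cv2.resize(b,(400,400),interpolation=2)]))
```

```text
5.875 [ 0.49164239 -0.00128414  0.07271058] [-0.00254737  0.67483439  0.73796319 -0.00154464] 0.09018260013771545 [-0.0556069  -0.79771434 -0.86815652] [-0.0133999  -0.00684646  0.03034446]
6.025 [ 0.49495347 -0.00265719  0.07673645] [9.13011320e-04 6.75357318e-01 7.37489802e-01 6.71845195e-04]
```

View pics/w5.png

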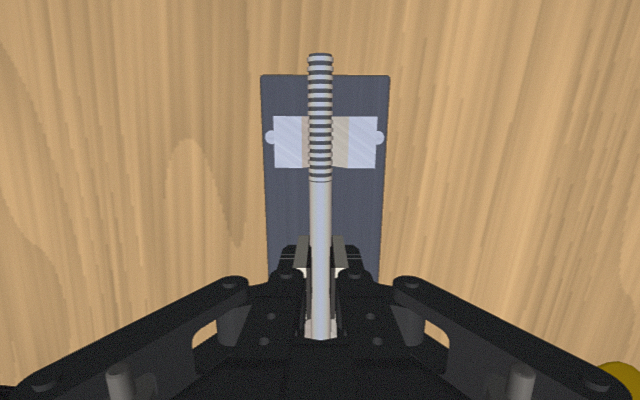

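View pics/sd5.png

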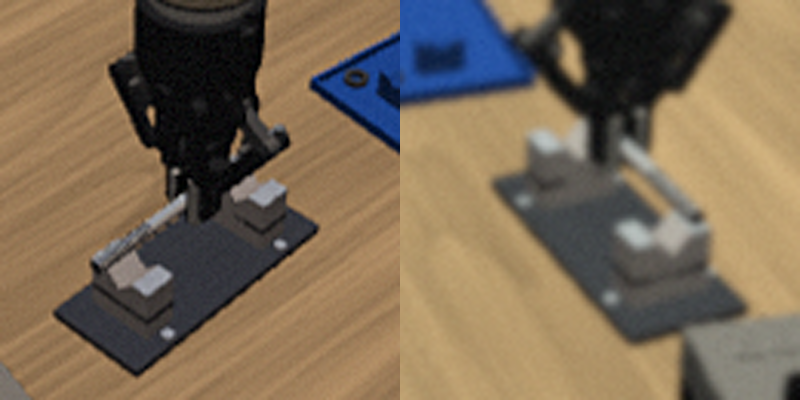

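Far block's top edges lie at columns 274 and 377 while the arm was still swinging at x=0.4916, so the seat is at about x=0.494. This agrees with the plan, so I'll go down slowly.

>>> servo_tool([
  [[0,0.2,0,0,0],[0,0.2,0,-8,0],[0,0.2,0,-16,0],[0,0.2,0,-22,0],[0,0.2,0,-24,0]],
])

```text
time: 6.65
tool_pos: [0.4936, -0.0029, 0.0504]
tool_rot: [-0.001, 0.676, 0.737, -0.0]
contact_force: [-0.8, -0.7, -0.4]
gripper_width: 0.089
```

>>> servo_tool([
  [[0,0,0,-1,0],[0,0,0,-2,0],[0,0,0,-3,0],[0,0,0,-4,0],[0,0,0,-4,0]],
])

```text
time: 7.28
tool_pos: [0.4944, -0.003, 0.0486]
tool_rot: [-0.0, 0.676, 0.737, -0.0]
contact_force: [-4.8, -0.2, 7.8]
gripper_width: 0.09
```

Run:
```python
from h import *
s=state();snap('wrist','w6.png');snap('scene','s6.png');snap('side','d6.png')
print(s['time'],s['tool_pos'],s['tool_rot'],s['gripper_width'],s['contact_force'],s['ft_torque'])
a=cv2.imread('pics/s6.png')[150:280,280:410];b=cv2.imread('pics/d6.png')[170:270,310:410]
cv2.imwrite('pics/sd6.png',np.hstack([cv2.resize(a,(400,400),interpolation=2),cv2.resize(b,(400,400),interpolation=2)]))
```

```text
7.275 [ 0.4944262  -0.00297954  0.04859267] [-1.45707113e-04  6.75575381e-01  7.37290891e-01 -1.59201758e-04] 0.0902793237125694 [-4.7886435  -0.24346264  7.826387  ] [ 0.04726055  0.71093062 -0.09948355]
```

View pics/w6.png

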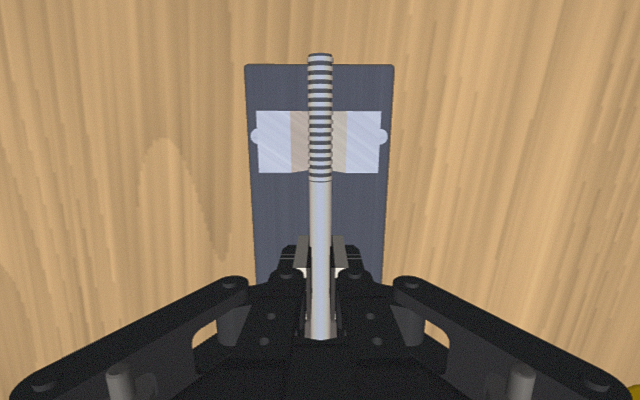

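View pics/sd6.png

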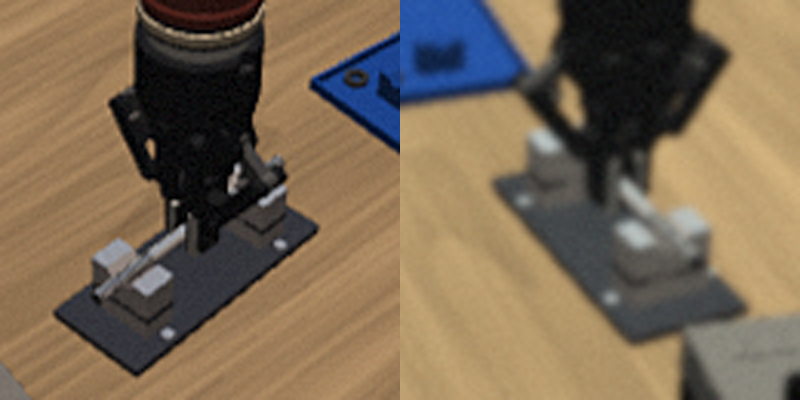

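>>> servo_tool([
  [[0,-0.8,0,0,0],[0,-1,0,0,0],[0,-1,0,0,0]],
])

```text
time: 7.8
tool_pos: [0.4937, -0.0031, 0.0479]
tool_rot: [0.0, 0.676, 0.737, 0.0]
contact_force: [-1.8, 0.4, 5.2]
gripper_width: 0.093
```

>>> servo_tool([
  [[0,-0.3,0,-0.5,0],[0,-0.5,0,-1,0],[0,-0.5,0,-1,0],[0,-0.5,0,-1,0]],
])

```text
time: 8.3
tool_pos: [0.4937, -0.0031, 0.0479]
tool_rot: [0.001, 0.676, 0.737, 0.0]
contact_force: [-3.3, 0.6, 9.4]
gripper_width: 0.09
```

Run:
```python
from h import *
s=state();snap('wrist','w7.png');snap('scene','s7.png');snap('side','d7.png')
a=cv2.imread('pics/s7.png')[195:270,295:370];b=cv2.imread('pics/d7.png')[190:255,330:395]
cv2.imwrite('pics/sd7.png',np.hstack([cv2.resize(a,(400,400),interpolation=2),cv2.resize(b,(400,400),interpolation=2)]))
im=cv2.imread('pics/w7.png');cv2.imwrite('pics/w7c.png',cv2.resize(im[40:200,230:410],None,fx=3.5,fy=3.5,interpolation=2))
```

```text
(no output)
```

View pics/sd7.png

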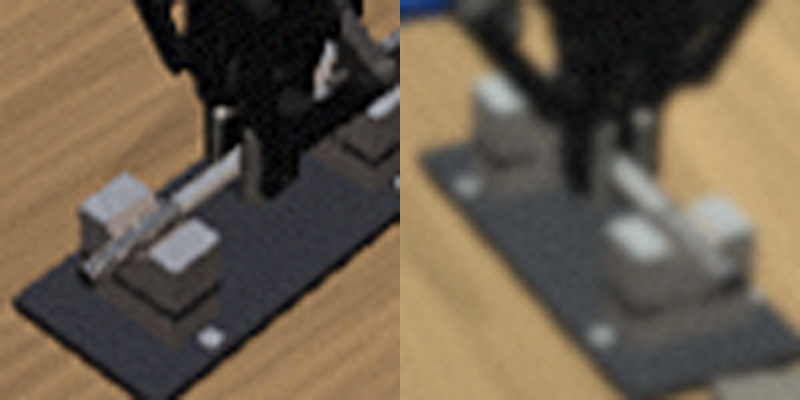

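View pics/w7c.png

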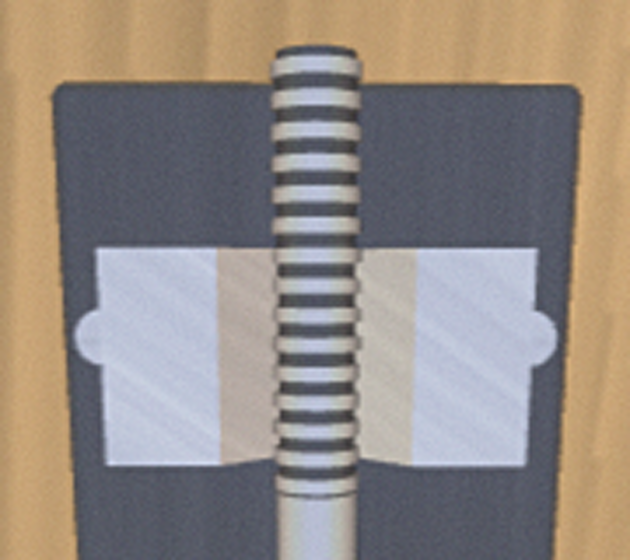

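The axle sits centred in the V (V edges at crop columns 217 and 415, bar at 273–360). I'm easing the push and releasing.

>>> servo_tool([
  [[0,0.4,0,1,0],[8,0.6,0,1.2,0],[14,0.6,0,1.2,0],[20,0.6,0,1.2,0],[30,0.6,0,1.2,0]],
])

```text
time: 9.07
tool_pos: [0.4929, -0.0028, 0.047]
tool_rot: [-0.0, 0.676, 0.737, -0.0]
contact_force: [-0.1, -0.1, 0.2]
gripper_width: 0.35
```

>>> servo_tool([
  [[40,0,0,0,0],[40,0,0,0,0],[40,0,0,15,0],[40,0,0,40,0],[40,0,0,80,0]],
])

```text
time: 9.7
tool_pos: [0.4924, -0.0028, 0.1281]
tool_rot: [-0.001, 0.676, 0.737, -0.001]
contact_force: [0.1, -0.1, 0.2]
gripper_width: 0.466
```

Run:
```python
from h import *
s=state();snap('wrist','w8.png');snap('scene','s8.png');snap('side','d8.png')
print(s['time'],s['tool_pos'],s['gripper_width'],s['contact_force'])
a=cv2.imread('pics/s8.png')[195:270,295:385];b=cv2.imread('pics/d8.png')[190:255,320:400]
cv2.imwrite('pics/sd8.png',np.hstack([cv2.resize(a,None,fx=4.4,fy=4.4,interpolation=2)[:286],cv2.resize(b,None,fx=4.4,fy=4.4,interpolation=2)]))
```

```text
9.7 [ 0.49243641 -0.00279832  0.12808668] 0.4661628546820983 [ 0.14687293 -0.0909095   0.16483931]
```

View pics/sd8.png

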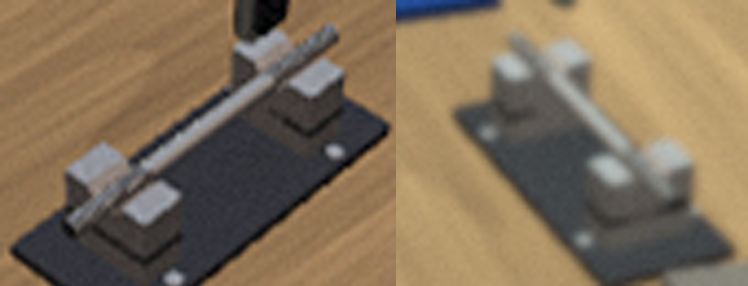

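View pics/w8.png

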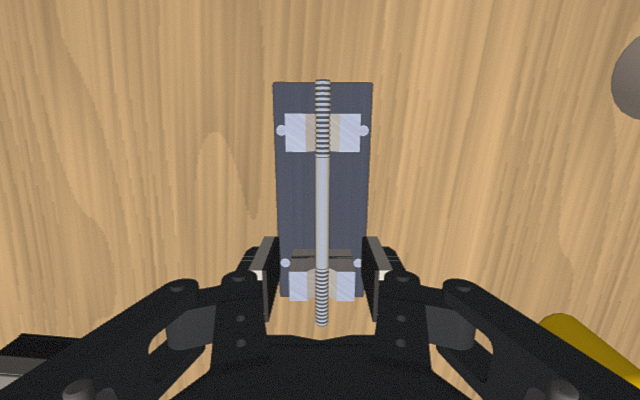

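Run:
```python
from h import *
P=lambda u,v,z:px2w('w8',u,v,z)
a,b=P(322.5,81,.045),P(321.5,324,.045);print('axle ends',a,b,(a+b)/2,np.linalg.norm(a-b),np.degrees(np.arctan2(-(a-b)[0],(a-b)[1])))
for z,pts in((.048,[(285,113),(360,113),(361,152),(286,153),(289,272),(354,272),(355,301),(291,301)]),(.008,[(274,83),(372,83)])):
  for p in pts: print(p,P(*p,z).round(4))
f=lambda u,v,z:px2w('s8',u/4.4+295,v/4.4+195,z)
a,b=f(72,225,.044),f(334,38,.044);print('scene ends',a,b,(a+b)/2,np.linalg.norm(a-b))
```

```text
axle ends [0.48651932 0.08449115 0.045     ] [ 0.50137946 -0.09045708  0.045     ] [ 0.49394939 -0.00298296  0.045     ] 0.17557819936485886 4.855064035111044
(285, 113) [0.4647 0.0633 0.048 ]
(360, 113) [0.5117 0.0674 0.048 ]
(361, 152) [0.5153 0.0432 0.048 ]
(286, 153) [0.4668 0.0383 0.048 ]
(289, 272) [ 0.474  -0.0469  0.048 ]
(354, 272) [ 0.5207 -0.0428  0.048 ]
(355, 301) [ 0.5242 -0.0663  0.048 ]
(291, 301) [ 0.4769 -0.0705  0.048 ]
(274, 83) [0.4509 0.0838 0.008 ]
(372, 83) [0.5227 0.09   0.008 ]
scene ends [ 0.50035647 -0.08866898  0.044     ] [0.4900479  0.08105576 0.044     ] [ 0.49520219 -0.00380661  0.044     ] 0.17003750841080398
```

```bash
python3 -c "
from h import *
print(state()['joint_pos'])"
```

```text
[-1.56907316e-01 -1.61553582e-01  2.02367087e+00 -6.97392326e-06
  1.27220269e+00 -2.44236499e-01]
```

>>> servo_tool([
  [[40,0,0,45,0],[40,5,-10,90,1.6],[40,12,-60,115,3.2],[40,20,-110,120,4.8],[40,28,-160,120,6.4]],
])

```text
time: 10.48
tool_pos: [0.5214, -0.1644, 0.2479]
tool_rot: [0.0, 0.393, 0.92, 0.0]
contact_force: [0.6, 1.0, -1.0]
gripper_width: 0.47
```

>>> servo_tool([
  [[40,6,-40,0,1.6],[40,12,-75,0,3.2],[40,17,-100,0,4.8],[40,19,-108,0,6.4],[40,19,-108,0,6.75]],
])

```text
time: 11.1
tool_pos: [0.5398, -0.2712, 0.2464]
tool_rot: [-0.001, 0.054, 0.999, 0.001]
contact_force: [0.6, 0.1, 0.4]
gripper_width: 0.468
```

>>> servo_tool([
  [[40,0,0,0,0],[40,0,0,0,0]],
])

```text
time: 11.35
tool_pos: [0.5402, -0.2703, 0.2474]
tool_rot: [-0.0, 0.054, 0.999, 0.0]
contact_force: [0.4, 0.5, -0.6]
gripper_width: 0.467
```

Run:
```python
from h import *
s=state();snap('wrist','w9.png')
print(s['time'],s['tool_pos'],s['tool_rot'],s['joint_pos'])
q=s['tool_rot'];print('jaw',np.degrees(np.arctan2(2*q[2]**2-1,2*q[1]*q[2])))
```

```text
11.35 [ 0.54018002 -0.27033474  0.24737491] [-1.17331554e-04  5.35298810e-02  9.98566237e-01  8.96646410e-05] [-5.87173939e-01  5.52921757e-03  1.66595072e+00  3.52129418e-05
  1.47040597e+00 -2.05086284e+00]
jaw 83.86299402047912
```

View pics/w9.png

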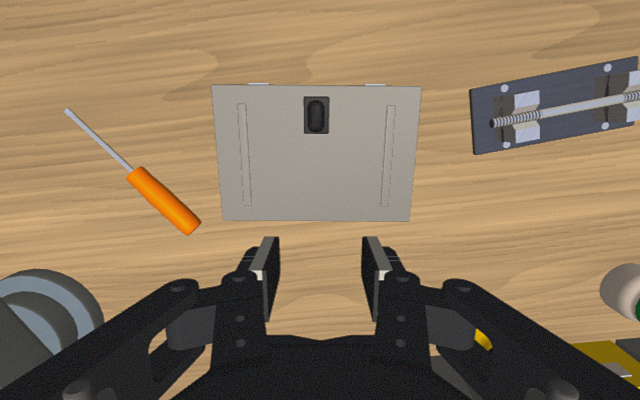

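Run:
```python
from h import *
im=cv2.imread('pics/w9.png');cv2.imwrite('pics/w9c.png',cv2.resize(im[75:235,200:430],None,fx=3.4,fy=3.4,interpolation=2))
d=np.load('pics/w9.npz');print(d['T'].round(3))
for z in(.062,.066,.07,.072):
  P=[px2w('w9',*p,z) for p in[(211,86),(421,86),(410,220),(223,220)]]
  print(z,np.linalg.norm(P[0]-P[1]),np.linalg.norm(P[2]-P[3]),np.linalg.norm((P[0]+P[1]-P[2]-P[3])/2),((P[0]+P[1])/2).round(4),((P[3]+P[2])/2).round(4))
for z in(.062,.066,.087,.1,.105):print(z,px2w('w9',316.5,115.5,z).round(4))
```

```text
[[ 0.107  0.96   0.257  0.476]
 [ 0.994 -0.103 -0.028 -0.262]
 [-0.     0.259 -0.966  0.371]
 [ 0.     0.     0.     1.   ]]
0.062 0.19636180244322543 0.1953717492170743 0.13203824986353543 [ 0.448  -0.2634  0.062 ] [ 0.5793 -0.2774  0.062 ]
0.066 0.1938175181286332 0.19284029314536114 0.13032741382580276 [ 0.4484 -0.2634  0.066 ] [ 0.578  -0.2772  0.066 ]
0.07 0.19127323381404096 0.19030883707364799 0.1286165777880702 [ 0.4488 -0.2634  0.07  ] [ 0.5766 -0.277   0.07  ]
0.072 0.19000109165674486 0.1890431090377914 0.12776115976920394 [ 0.4489 -0.2633  0.072 ] [ 0.576  -0.2769  0.072 ]
0.062 [ 0.4746 -0.2658  0.062 ]
0.066 [ 0.4746 -0.2658  0.066 ]
0.087 [ 0.4746 -0.2655  0.087 ]
0.1 [ 0.4747 -0.2654  0.1   ]
0.105 [ 0.4747 -0.2653  0.105 ]
```

View pics/w9c.png

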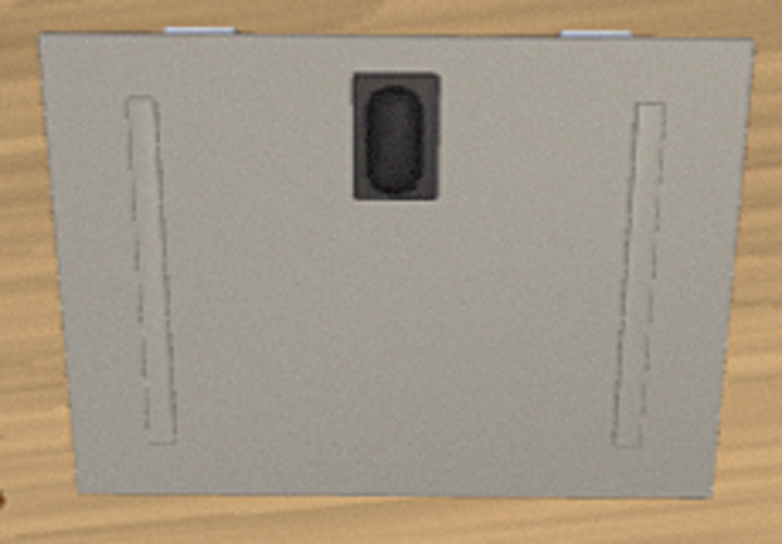

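Lid's top is (211,86) to (410,220) and nearly shut. The tab is at (316,115), giving (0.4748, −0.266), which matches the given 107 mm from the hinge. Approaching it.

>>> servo_tool([
  [[40,-35,2.5,-40,0],[40,-65,4.7,-80,0],[40,-65,4.7,-105,0],[40,-65,4.7,-110,0],[40,-65,4.7,-110,0]],
])

```text
time: 12.02
tool_pos: [0.4759, -0.2664, 0.1383]
tool_rot: [0.0, 0.053, 0.999, -0.0]
contact_force: [0.1, 0.1, 0.8]
gripper_width: 0.472
```

Run:
```python
from h import *
s=state();snap('wrist','w10.png');print(s['tool_pos'])
```

```text
[ 0.47586546 -0.26638965  0.13832818]
```

View pics/w10.png

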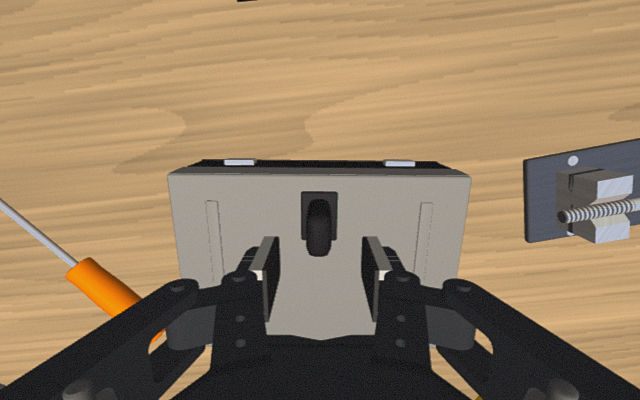

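>>> servo_tool([
  [[40,0,0,-20,0],[40,0,0,-38,0],[40,0,0,-47,0],[40,0,0,-47,0],[10,0,0,-47,0]],
])

```text
time: 12.7
tool_pos: [0.4755, -0.2665, 0.0908]
tool_rot: [0.0, 0.053, 0.999, -0.0]
contact_force: [0.8, 0.0, 0.7]
gripper_width: 0.275
```

>>> servo_tool([
  [[0,0,0,0,0],[0,0,0,0,0],[0,0,0,0,0],[0,0,0,0,0]],
])

```text
time: 13.2
tool_pos: [0.4756, -0.2674, 0.0914]
tool_rot: [0.001, 0.054, 0.999, -0.001]
contact_force: [-1.2, -5.8, 0.4]
gripper_width: 0.154
```

Run:
```python
import numpy as np
R=118.5;ph0=np.radians(25.5+2)
# from start
c,s=np.cos(np.radians(-6.4)),np.sin(np.radians(-6.4))
for k in range(16):
    ph=ph0+np.radians(6.6)*k
    dx=-R*np.cos(ph)+R*np.cos(ph0);dz=R*np.sin(ph)-R*np.sin(ph0)
    print(k,round(dx*c,1),round(dx*s,1),round(dz,1))
```

```text
0 0.0 -0.0 0.0
1 6.9 -0.8 11.7
2 15.2 -1.7 22.6
3 24.6 -2.8 32.4
4 35.1 -3.9 41.0
5 46.5 -5.2 48.4
6 58.6 -6.6 54.4
7 71.4 -8.0 59.0
8 84.6 -9.5 62.1
9 98.1 -11.0 63.6
10 111.6 -12.5 63.6
11 125.1 -14.0 61.9
12 138.3 -15.5 58.8
13 151.0 -16.9 54.1
14 163.2 -18.3 48.0
15 174.5 -19.6 40.5
```

>>> servo_tool([
  [[0,0,-0.8,0,0],[0,6.9,-1.6,11.7,0],[0,15.2,-2.5,22.6,0],[0,24.6,-3.6,32.4,0],[0,35.1,-4.7,41,0]],
])

```text
time: 13.82
tool_pos: [0.5071, -0.271, 0.1289]
tool_rot: [-0.005, 0.053, 0.999, 0.0]
contact_force: [-5.3, -7.0, -6.0]
gripper_width: 0.158
```

Run:
```python
from h import *
s=state();snap('scene','s11.png');print(s['tool_pos'],s['contact_force'],s['ft_torque'],s['gripper_width'])
```

```text
[ 0.5071233  -0.27096589  0.12890394] [-5.25728356 -7.01583093 -5.96998077] [-0.87224924  1.31698724 -0.3092652 ] 0.15780170783273306
```

View pics/s11.png

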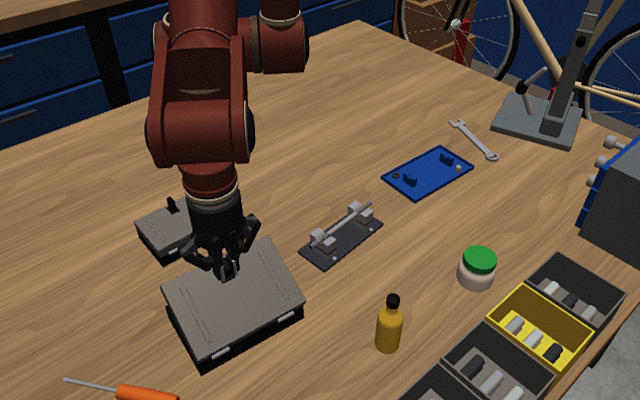

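Run:
```python
from h import *
snap('side','d11.png');a=cv2.imread('pics/s11.png')[190:370,140:320];b=cv2.imread('pics/d11.png')[190:360,350:520]
cv2.imwrite('pics/sd11.png',np.hstack([cv2.resize(a,(400,400),interpolation=2),cv2.resize(b,(400,400),interpolation=2)]))
```

```text
(no output)
```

View pics/sd11.png

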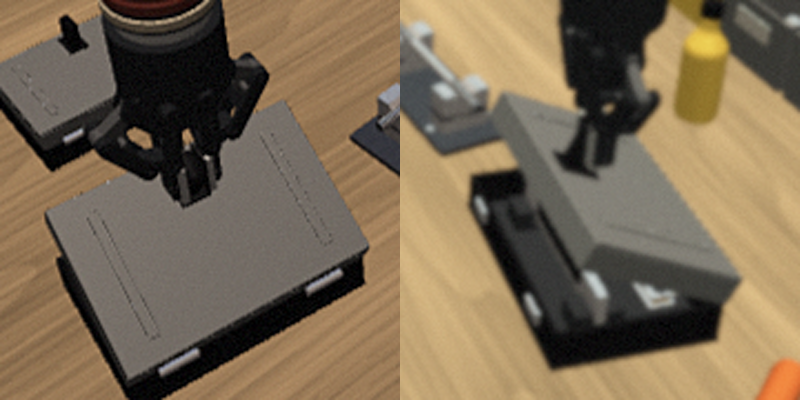

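Side view shows the lid lifted about 26° with the tab in the grip, so I'm continuing the arc.

>>> servo_tool([
  [[0,11.4,-2,7.4,0],[0,23.5,-3.5,13.4,0],[0,36.3,-5,18,0],[0,49.5,-6.4,21.1,0],[0,63,-7.9,22.6,0]],
])

```text
time: 14.55
tool_pos: [0.5707, -0.2783, 0.1525]
tool_rot: [-0.005, 0.053, 0.999, 0.001]
contact_force: [-8.5, -2.8, -0.9]
gripper_width: 0.15
```

>>> servo_tool([
  [[0,13.5,-1.5,0,0],[0,27,-3,-1.7,0],[0,40.2,-4.5,-4.8,0],[0,52.9,-5.9,-9.5,0],[0,65.1,-7.3,-15.6,0]],
])

```text
time: 15.18
tool_pos: [0.637, -0.286, 0.1382]
tool_rot: [-0.003, 0.053, 0.999, 0.0]
contact_force: [-6.5, -2.3, 3.7]
gripper_width: 0.151
```

>>> servo_tool([
  [[0,11.3,-1.3,-7.5,0],[0,11.3,-1.3,-7.5,0],[0,11.3,-1.3,-7.5,0]],
])

```text
time: 15.55
tool_pos: [0.6492, -0.2874, 0.1307]
tool_rot: [-0.001, 0.053, 0.999, 0.0]
contact_force: [-2.0, -3.6, -0.6]
gripper_width: 0.156
```

Run:
```python
from h import *
s=state();snap('scene','s12.png');print(s['tool_pos'],s['contact_force'],s['ft_torque'],s['gripper_width'])
snap('side','d12.png');a=cv2.imread('pics/s12.png')[150:370,120:340];b=cv2.imread('pics/d12.png')[170:360,350:540]
cv2.imwrite('pics/sd12.png',np.hstack([cv2.resize(a,(400,400),interpolation=2),cv2.resize(b,(400,400),interpolation=2)]))
```

```text
[ 0.64917058 -0.28739646  0.13068259] [-1.95881681 -3.58311217 -0.58747825] [-0.25254768  0.719365   -0.02295131] 0.15567562441513597
```

View pics/sd12.png

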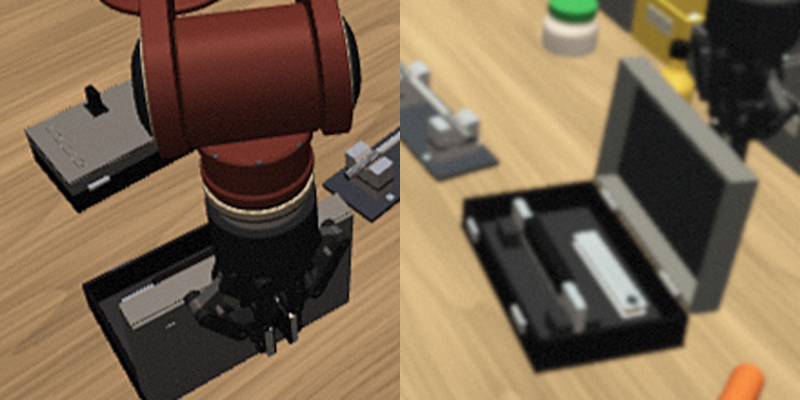

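Lid is past upright (about 1.76 rad from the TCP geometry). Releasing and going up.

>>> servo_tool([
  [[20,0,-0.5,0,0],[40,0,-0.5,0,0],[40,0,-0.5,0,0],[40,0,-0.5,10,0],[40,0,-0.5,40,0]],
])

```text
time: 16.27
tool_pos: [0.6488, -0.2872, 0.1695]
tool_rot: [-0.002, 0.053, 0.999, 0.001]
contact_force: [0.1, -0.2, 0.2]
gripper_width: 0.47
```

>>> servo_tool([
  [[40,0,0,50,0],[40,0,0,100,0],[40,0,0,110,0]],
])

```text
time: 16.65
tool_pos: [0.6517, -0.2888, 0.2883]
tool_rot: [0.005, 0.053, 0.999, -0.002]
contact_force: [0.6, -0.9, 0.3]
gripper_width: 0.466
```

Run:
```python
from h import *
s=state();snap('scene','s13.png');print(s['time'],s['tool_pos'],s['contact_force'],s['gripper_width'])
snap('side','d13.png');snap('wrist','w13.png');a=cv2.imread('pics/s13.png')[210:370,140:330];b=cv2.imread('pics/d13.png')[170:360,350:540]
cv2.imwrite('pics/sd13.png',np.hstack([cv2.resize(a,(440,400),interpolation=2),cv2.resize(b,(360,400),interpolation=2)]))
```

```text
16.65 [ 0.65165919 -0.28883591  0.28832445] [ 0.61271856 -0.88793392  0.25030629] 0.4663997750564129
```

View pics/sd13.png

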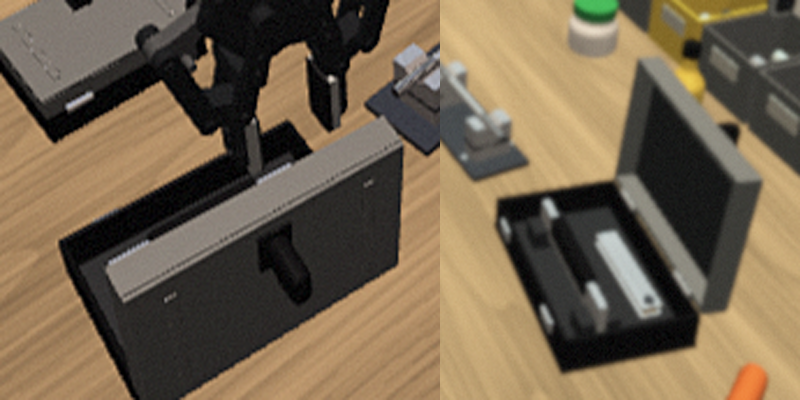

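View pics/w13.png

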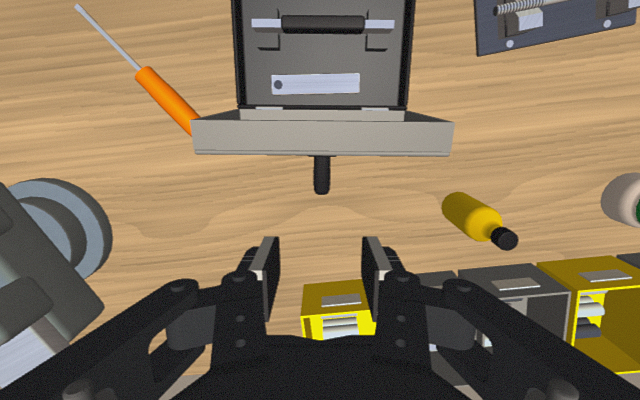

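Run:
```python
from h import *
for z in(.048,.043): print(z,[px2w('w13',*p,z).round(4) for p in[(281,24.5),(366,24.5),(251,24.5),(394,24.5)]])
```

```text
0.048 [array([ 0.4913, -0.3116,  0.048 ]), array([ 0.5007, -0.224 ,  0.048 ]), array([ 0.488 , -0.3425,  0.048 ]), array([ 0.5038, -0.1952,  0.048 ])]
0.043 [array([ 0.49 , -0.312,  0.043]), array([ 0.4996, -0.2233,  0.043 ]), array([ 0.4867, -0.3434,  0.043 ]), array([ 0.5027, -0.194 ,  0.043 ])]
```

>>> servo_tool([
  [[30,-30,-15,0,-1.7],[30,-65,-30,0,-3.4],[30,-100,-45,0,-5.1],[30,-130,-58,0,-6.8],[30,-156,-70,0,-8.5]],
])

```text
time: 17.42
tool_pos: [0.4918, -0.3576, 0.2777]
tool_rot: [-0.002, 0.481, 0.877, 0.001]
contact_force: [-0.2, 0.1, -0.6]
gripper_width: 0.352
```

>>> servo_tool([
  [[26,0,0,-10,-1.7],[26,0,0,-20,-3.4],[26,0,0,-30,-5.1],[26,0,0,-30,-6.54],[26,0,0,-30,-6.54]],
])

```text
time: 18.05
tool_pos: [0.4929, -0.3571, 0.248]
tool_rot: [-0.002, 0.745, 0.668, -0.0]
contact_force: [-0.4, 0.2, 0.2]
gripper_width: 0.303
```

Run:
```python
from h import *
s=state();snap('wrist','w14.png')
print(s['time'],s['tool_pos'],s['tool_rot'])
q=s['tool_rot'];print('jaw',np.degrees(np.arctan2(2*q[2]**2-1,2*q[1]*q[2])))
```

```text
18.05 [ 0.49290563 -0.35712013  0.24804758] [-2.33539970e-03  7.44527650e-01  6.67587517e-01 -1.79328005e-04]
jaw -6.237750362749791
```

View pics/w14.png

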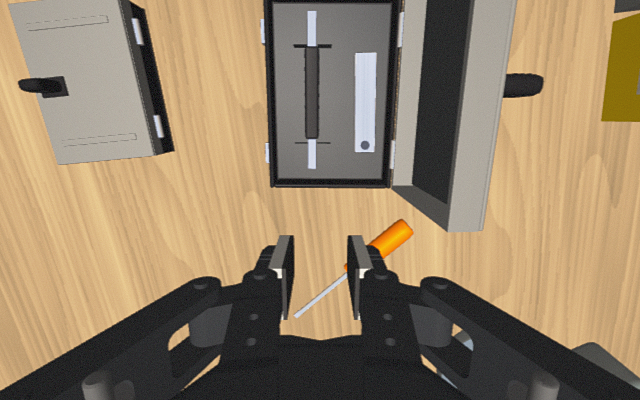

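Run:
```python
from h import *
im=cv2.imread('pics/w14.png');cv2.imwrite('pics/w14c.png',cv2.resize(im[0:190,265:405],None,fx=3.15,fy=3.15,interpolation=2))
```

```text
(no output)
```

View pics/w14c.png

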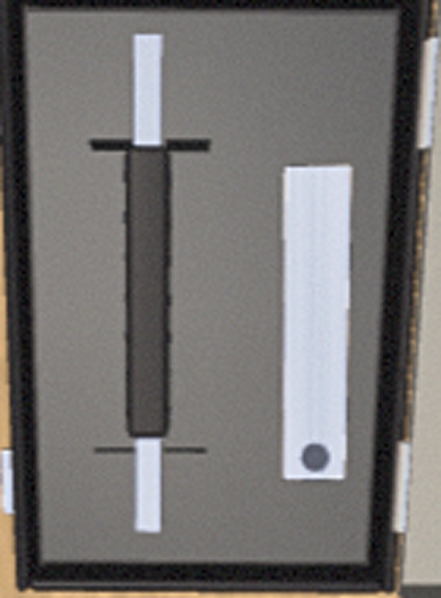

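Run:
```python
from h import *
P=lambda u,v,z:px2w('w14',(u+.5)/3.15-.5+265,(v+.5)/3.15-.5,z)
for nm,A,B,z in(('grip',(147.5,147),(149,435),.048),('blade',(147.5,34),(148,532),.042),('case outer?',(2,8),(25,590),.036)):
  a,b=P(*A,z),P(*B,z);print(nm,a.round(4),b.round(4),((a+b)/2).round(4),np.linalg.norm(a-b),np.degrees(np.arctan2(-(a-b)[0],(a-b)[1])))
```

```text
grip [ 0.4983 -0.2261  0.048 ] [ 0.4889 -0.311   0.048 ] [ 0.4936 -0.2685  0.048 ] 0.08544850112940781 -6.329339954958796
blade [ 0.5019 -0.1941  0.042 ] [ 0.4846 -0.3434  0.042 ] [ 0.4932 -0.2688  0.042 ] 0.15028215922874705 -6.590949818267346
case outer? [ 0.4589 -0.1805  0.036 ] [ 0.4391 -0.3601  0.036 ] [ 0.449  -0.2703  0.036 ] 0.1806216008044867 -6.28658248482769
```

>>> servo_tool([
  [[26,0,40,-30,0],[26,0,75,-70,0],[26,0,88.8,-120,0],[26,0,88.8,-150,0],[26,0,88.8,-150,0]],
])

```text
time: 18.73
tool_pos: [0.4916, -0.2673, 0.0973]
tool_rot: [-0.004, 0.744, 0.668, -0.001]
contact_force: [-0.0, 0.8, -0.0]
gripper_width: 0.305
```

>>> servo_tool([
  [[26,0,0,0,0],[26,0,0,0,0]],
])

```text
time: 18.98
tool_pos: [0.4949, -0.2702, 0.1033]
tool_rot: [0.002, 0.745, 0.667, 0.0]
contact_force: [-0.1, -0.1, 0.0]
gripper_width: 0.305
```

Run:
```python
from h import *
s=state();snap('wrist','w15.png')
print(s['time'],s['tool_pos'],s['tool_rot'],s['contact_force'])
q=s['tool_rot'];print('jaw',np.degrees(np.arctan2(2*q[2]**2-1,2*q[1]*q[2])))
```

```text
18.975 [ 0.49494544 -0.27023993  0.10327209] [1.83733067e-03 7.45074137e-01 6.66979013e-01 3.88525266e-04] [-0.14961521 -0.07898303  0.03688111]
jaw -6.3313608019415595
```

View pics/w15.png

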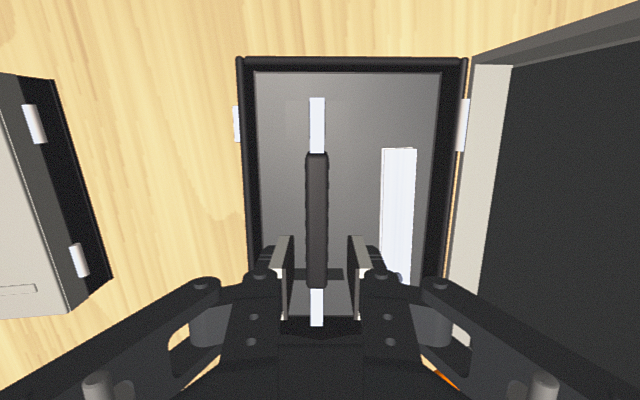

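Run:
```python
from h import *
for A,B,z in(((317,153.5),(316,289),.048),((317,98),(316.5,325),.042)):
  a,b=px2w('w15',*A,z),px2w('w15',*B,z);print((a+b)/2,np.linalg.norm(a-b),np.degrees(np.arctan2(-(a-b)[0],(a-b)[1])))
```

```text
[ 0.493422   -0.26783334  0.048     ] 0.08696551732366141 -6.9133902717879305
[ 0.49346694 -0.26837096  0.042     ] 0.1489609303933896 -6.6215362711862165
```

Grip centre confirmed at (0.4934, −0.268) with ends at rows 153 and 289. Both fingers clear the feeler set at (398,215), so I'll descend and grip.

>>> servo_tool([
  [[26,0,0.3,-20,-0.04],[26,0,0.3,-40,-0.04],[26,0,0.3,-55,-0.04],[26,0,0.3,-62.5,-0.04],[26,0,0.3,-62.5,-0.04]],
])

```text
time: 19.65
tool_pos: [0.4933, -0.2685, 0.0374]
tool_rot: [-0.001, 0.746, 0.665, -0.0]
contact_force: [0.2, 0.1, -0.2]
gripper_width: 0.305
```

>>> servo_tool([
  [[26,0,0,0,0],[10,0,0,0,0],[0,0,0,0,0],[0,0,0,0,0],[0,0,0,0,0]],
])

```text
time: 20.27
tool_pos: [0.4942, -0.2692, 0.0395]
tool_rot: [0.001, 0.747, 0.665, -0.0]
contact_force: [-1.4, 0.2, 5.4]
gripper_width: 0.152
```

>>> servo_tool([
  [[0,0,0,6,0],[0,0,0,14,0],[0,0,0,26,0],[0,0,0,42,0],[0,0,0,60,0]],
])

```text
time: 20.9
tool_pos: [0.4939, -0.2689, 0.0999]
tool_rot: [0.0, 0.747, 0.665, 0.0]
contact_force: [0.8, -1.1, -2.4]
gripper_width: 0.154
```

>>> servo_tool([
  [[0,0,0,20,0],[0,0,0,50,0],[0,0,0,60,0],[0,0,0,60,0]],
])

```text
time: 21.4
tool_pos: [0.4942, -0.2692, 0.1597]
tool_rot: [0.001, 0.747, 0.665, 0.0]
contact_force: [0.2, 0.4, -2.1]
gripper_width: 0.152
```

Run:
```python
from h import *
s=state();snap('wrist','w16.png');snap('scene','s16.png');snap('side','d16.png')
print(s['time'],s['tool_pos'],s['tool_rot'],s['contact_force'],s['ft_torque'],s['gripper_width'])
a=cv2.imread('pics/s16.png')[150:370,120:340];b=cv2.imread('pics/d16.png')[130:360,330:560]
cv2.imwrite('pics/sd16.png',np.hstack([cv2.resize(a,(400,400),interpolation=2),cv2.resize(b,(400,400),interpolation=2)]))
```

```text
21.4 [ 0.49422628 -0.26918022  0.15968548] [1.05531742e-03 7.46518010e-01 6.65364336e-01 2.20193872e-04] [ 0.18254464  0.43974438 -2.09621097] [ 0.02078533  0.0389674  -0.0616716 ] 0.15164821580703497
```

View pics/sd16.png

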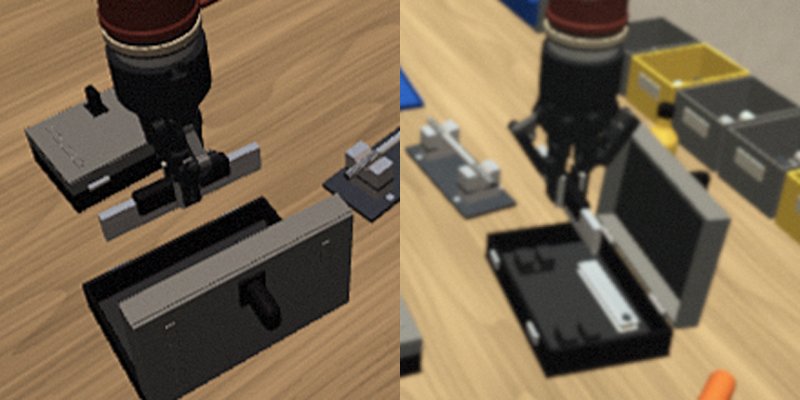

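View pics/w16.png

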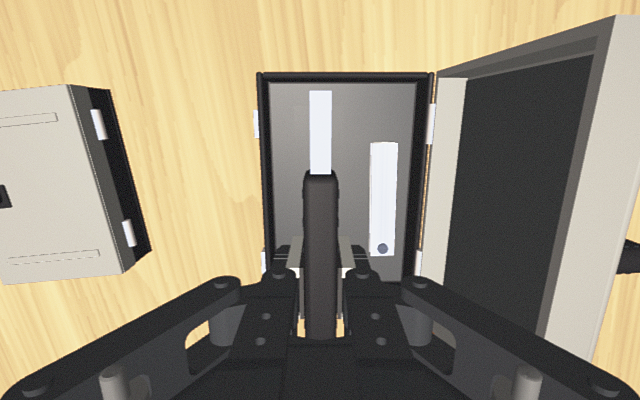

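Straightedge is out and the feeler set is still in the case. Next I'm carrying the straightedge over the axle.

>>> servo_tool([
  [[0,0,25,0,0],[0,0,75,0,0.4],[0,0,125,0,0.9],[0,0,175,0,1.4],[0,0.5,220,0,1.9]],
])

```text
time: 22.18
tool_pos: [0.4931, -0.046, 0.1575]
tool_rot: [-0.001, 0.676, 0.737, -0.0]
contact_force: [1.2, -0.5, -2.4]
gripper_width: 0.151
```

>>> servo_tool([
  [[0,0,30,0,0],[0,0,45.6,-15,0],[0,0,45.6,-35,0],[0,0,45.6,-45,0],[0,0,45.6,-45,0]],
])

```text
time: 22.8
tool_pos: [0.4931, -0.0033, 0.1118]
tool_rot: [-0.001, 0.677, 0.736, -0.001]
contact_force: [-0.4, 0.4, -1.9]
gripper_width: 0.153
```

>>> servo_tool([
  [[0,0,0,0,0],[0,0,0,0,0],[0,0,0,0,0]],
])

```text
time: 23.18
tool_pos: [0.4947, -0.0034, 0.1142]
tool_rot: [0.0, 0.677, 0.736, 0.0]
contact_force: [-0.7, -0.2, -2.3]
gripper_width: 0.154
```

Run:
```python
from h import *
s=state();snap('wrist','w17.png');snap('scene','s17.png');snap('side','d17.png')
print(s['time'],s['tool_pos'],s['tool_rot'],s['contact_force'],s['ft_torque'],s['gripper_width'])
q=s['tool_rot'];print('jaw',np.degrees(np.arctan2(2*q[2]**2-1,2*q[1]*q[2])))
a=cv2.imread('pics/s17.png')[160:280,290:410];b=cv2.imread('pics/d17.png')[170:270,310:410]
cv2.imwrite('pics/sd17.png',np.hstack([cv2.resize(a,(400,400),interpolation=2),cv2.resize(b,(400,400),interpolation=2)]))
```

```text
23.175 [ 0.49470048 -0.00344052  0.11416341] [4.96631484e-04 6.76847410e-01 7.36123103e-01 3.38896887e-04] [-0.71179545 -0.24299756 -2.25240672] [-0.00121189  0.02745364  0.01284928] 0.1539446811082468
jaw 4.804406304288853
```

View pics/sd17.png

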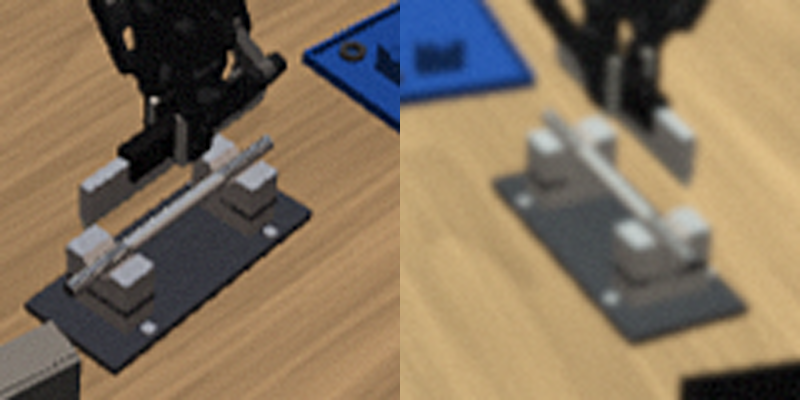

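View pics/w17.png

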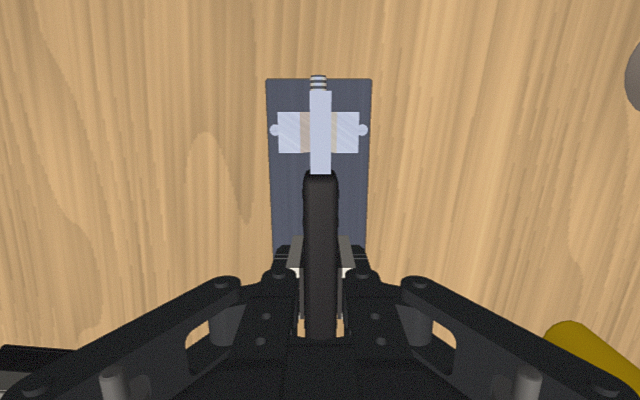

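>>> servo_tool([
  [[0,-0.4,0.3,-7,0],[0,-0.8,0.3,-14,0],[0,-0.8,0.3,-20,0],[0,-0.8,0.3,-24,0],[0,-0.8,0.3,-25,0]],
])

```text
time: 23.95
tool_pos: [0.4932, -0.0029, 0.088]
tool_rot: [-0.0, 0.677, 0.736, -0.0]
contact_force: [-0.1, 0.8, -1.8]
gripper_width: 0.152
```

>>> servo_tool([
  [[0,0,0,0,0],[0,0,0,0,0],[0,0,0,0,0],[0,0,0,0,0],[0,0,0,0,0]],
])

```text
time: 24.58
tool_pos: [0.4935, -0.003, 0.0886]
tool_rot: [0.0, 0.677, 0.736, 0.0]
contact_force: [-0.1, 0.4, -1.7]
gripper_width: 0.154
```

Run:
```python
from h import *
s=state();snap('wrist','w18.png');snap('scene','s18.png');snap('side','d18.png')
print(s['time'],s['tool_pos'],s['tool_rot'],s['contact_force'],s['ft_torque'],s['gripper_width'])
q=s['tool_rot'];print('jaw',np.degrees(np.arctan2(2*q[2]**2-1,2*q[1]*q[2])))
a=cv2.imread('pics/s18.png')[180:280,290:390];b=cv2.imread('pics/d18.png')[190:260,330:400]
cv2.imwrite('pics/s18c.png',cv2.resize(a,(600,600),interpolation=2));cv2.imwrite('pics/d18c.png',cv2.resize(b,(560,560),interpolation=2))
```

```text
24.575 [ 0.49348315 -0.00296713  0.08855195] [4.15451849e-05 6.76747186e-01 7.36215488e-01 9.71531347e-06] [-0.09367609  0.39743327 -1.69956535] [0.01026004 0.00720224 0.0479679 ] 0.1536419705355356
jaw 4.820046546541837
```

View pics/s18c.png

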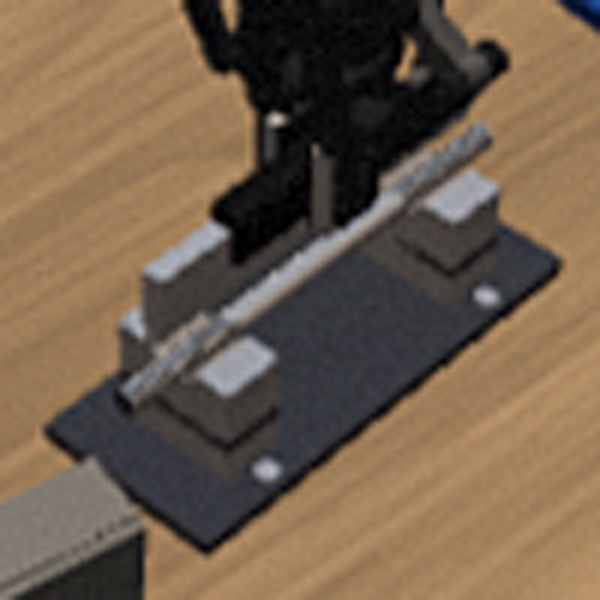

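View pics/d18c.png

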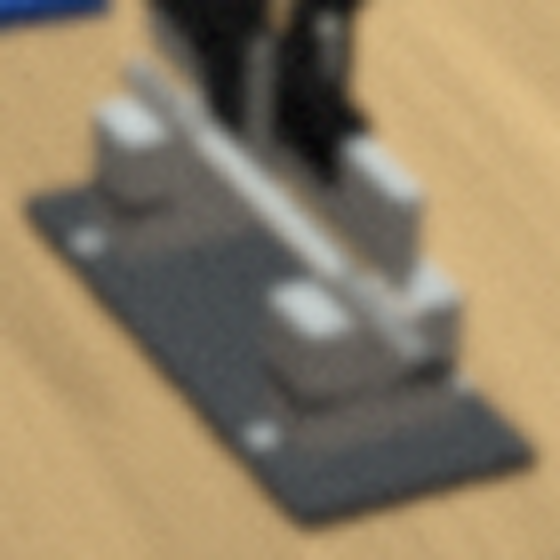

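View pics/w18.png

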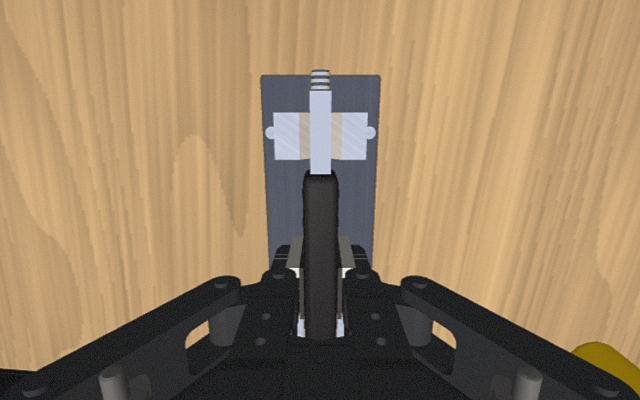

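Run:
```python
from h import *
yaw=np.radians(4.85);e=np.array([-np.sin(yaw),np.cos(yaw)]);n=np.array([np.cos(yaw),np.sin(yaw)])
c=np.array([.4937,-.003])
side=lambda p:((w2px('d18',p)-[330,190]+.5)*8-.5).round(0)
sc=lambda p:((w2px('s18',p)-[290,180]+.5)*6-.5).round(0)
for z in(.049,.055,.059,.063):
  p=c-.075*e;print(z,'edge end side',side([*p,z]),'scene',sc([*p,z]))
for g in(-.003,0,.003):
  for w in(-.004,.004):
    for L in(-.075,.075):
      p=c+L*e+w*n;print(g,w,L,'top corner side',side([*p,.091+g]),'scene',sc([*p,.091+g]))
# reference: axle ends
for L in(-.088,.088):print('axle end',side([*(c+L*e),.044]),sc([*(c+L*e),.044]))
```

```text
0.049 edge end side [412. 330.] scene [156. 371.]
0.055 edge end side [413. 311.] scene [156. 358.]
0.059 edge end side [414. 299.] scene [156. 349.]
0.063 edge end side [415. 286.] scene [156. 340.]
-0.003 -0.004 -0.075 top corner side [406. 211.] scene [146. 277.]
-0.003 -0.004 0.075 top corner side [153. -37.] scene [462.  49.]
-0.003 0.004 -0.075 top corner side [433. 204.] scene [165. 289.]
-0.003 0.004 0.075 top corner side [177. -42.] scene [480.  60.]
0 -0.004 -0.075 top corner side [407. 201.] scene [146. 270.]
0 -0.004 0.075 top corner side [153. -46.] scene [462.  43.]
0 0.004 -0.075 top corner side [433. 194.] scene [164. 282.]
0 0.004 0.075 top corner side [178. -51.] scene [480.  53.]
0.003 -0.004 -0.075 top corner side [407. 191.] scene [146. 263.]
0.003 -0.004 0.075 top corner side [153. -55.] scene [463.  36.]
0.003 0.004 -0.075 top corner side [434. 185.] scene [164. 275.]
0.003 0.004 0.075 top corner side [178. -60.] scene [481.  46.]
axle end [435. 370.] [127. 404.]
axle end [143.  70.] [488. 134.]
```

Run:
```python
from h import *
im=cv2.imread('pics/w18.png');cv2.imwrite('pics/w18c.png',cv2.resize(im[50:190,240:400],None,fx=4,fy=4,interpolation=2))
a=cv2.imread('pics/s18.png')[205:260,300:355];cv2.imwrite('pics/s18e.png',cv2.resize(a,(550,550),interpolation=2))
yaw=np.radians(4.85);e=np.array([-np.sin(yaw),np.cos(yaw)]);c=np.array([.4937,-.003])
for z in(.086,.089,.091,.093,.096):print(z,w2px('w18',[*(c+.075*e),z]),w2px('w18',[*(c+.044*e),z]))
f=lambda p:((w2px('s18',p)-[300,205]+.5)*10-.5).round(0)
n=np.array([np.cos(yaw),np.sin(yaw)])
for z in(.088,.091,.094):print(z,[f([*(c+L*e+w*n),z]) for L in(-.075,-.044) for w in(-.004,.004)])
```

```text
0.086 [319.24134497  93.16751523] [319.34520976 173.02989948]
0.089 [319.21134978  92.60818282] [319.31957198 174.36418272]
0.091 [319.19051023  92.21957941] [319.30180716 175.28872816]
0.093 [319.16895603  91.81764939] [319.28347383 176.24286139]
0.096 [319.13520218  91.1882278 ] [319.25484669 177.7327217 ]
0.088 [array([144., 212.]), array([175., 233.]), array([260., 128.]), array([291., 148.])]
0.091 [array([143., 200.]), array([174., 221.]), array([260., 116.]), array([291., 137.])]
0.094 [array([143., 188.]), array([174., 209.]), array([260., 105.]), array([291., 125.])]
```

View pics/w18c.png

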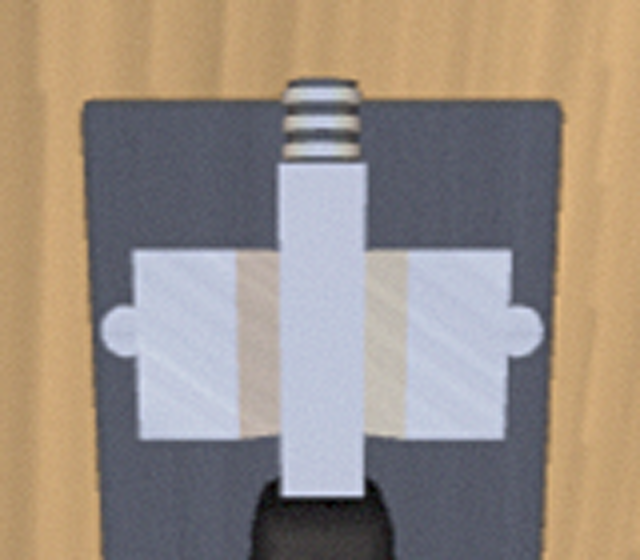

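View pics/s18e.png

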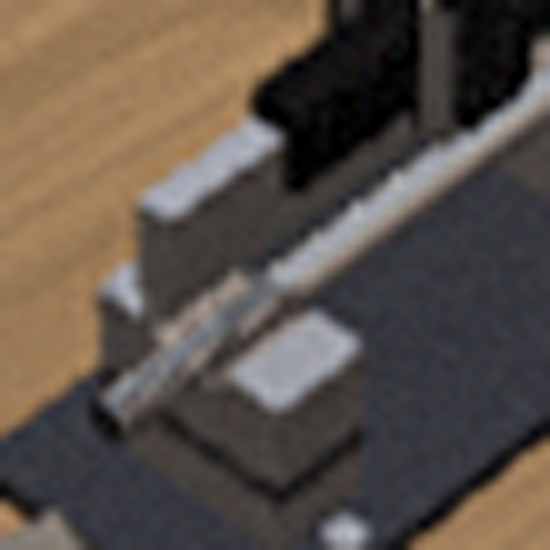

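View pics/s18.png

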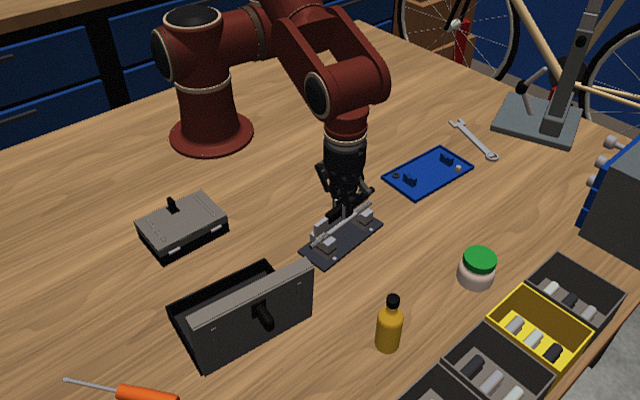

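The scene shows the lid open past upright (250,310), the axle seated, the straightedge over it at (340,230), and everything else in place. Handing in.

```bash
python3 -c "
from h import *
print(job_done()); print(state()['time'])"
```

```text
the job is handed in; nothing more can be done
None
the job is handed in; nothing more can be done
```

I laid the axle in the V-blocks and let go of it, then opened the large case's lid past upright and left it there. I drew out the straightedge and handed the job in at about 25 s, still holding it over the axle.

**Axle:** it sits level, with its centre about 1 mm from the middle of the blocks along its length. Its yaw of 4.85° matches the blocks to about 0.1°.

**Lid:** it stayed at about 1.76 rad after release, worked out from where the tool let go of the tab.

**Straightedge:** the scene camera's view of the blade's near end matched the predicted level pose, with the knife edge at z ≈ 59 mm. That is about 10 mm above the axle's top. It is centred over the axle to within about 1 mm.

**Touching nothing:** the only contact force at the end was about 2 N, which is the straightedge's own weight.

**Disagreements between checks:**
- **Side camera:** it was off by about 1.5 px, even on the axle itself. Corrected for that, it agreed with the knife-edge height only to about 2 mm.
- **Seating height:** while pressing the axle down, the tool's height read about 1 mm higher than I expected. The pictures showed the axle fully seated.

The other things on the bench look undisturbed in the last scene picture.

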